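Set a salvaged slat in the measuring fence

TASK

Get the long pine slat ready for measuring: push it along the table top until its long side lies flat against the fence and its end butts against the end stop, then push the sliding jaw up against its other end, so that the slat sits snugly between stop and jaw. Only push: never lift the slat off the table top. Leave the short offcut and all the other things where they are.

Things in the scene. Friction and masses are not known exactly. Their poses are not given: they have to be found in the camera images.
- slat: The long pine slat, the workpiece, loose and the same at both ends: 200 mm long along its y axis, 45 mm wide along x, 28 mm thick, about 0.13 kg. Origin: centre of its underside. It starts lying flat, on the robot's side of the fence, turned up to 0.35 rad from the fence's direction.
- fence: Plywood measuring fence fixed to the table, an L seen from above; position and yaw vary. y axis: along the fence towards the end stop; x axis: away from the robot. Origin: table height, on the working face (plane x = 0), mid-length. The fence fills x 0 to 45 mm, y -230 to 230 mm, 28 mm tall, a steel ruler on its top. A slat fully home has its origin at x = -22.5, y = 90 mm, parallel to y.
- corner (a point): Inner corner of the L at table height, at x = 0, y = 190 mm of the fence; axes as the fence's. The end stop, a plywood batten 34 mm tall and 30 mm thick, juts out from here 70 mm towards the robot; its working face is the plane y = 0 of this point. A slat that is home has its free end 200 mm from this face.
- jaw (a joint): Travel in m of the aluminium sliding jaw along the fence towards the end stop (fence +y), 0 to 0.20; starts at 0 to 0.035, stays where left, slides at about 1.5 N. Jaw plate: 20 mm thick, in front of the fence over fence x = -51 to -1 mm, 2 to 50 mm above the table. Its clamping face is the plane y = -180 mm + travel of the fence, and meets a slat that is home at travel 0.170.
- jaw_back (a point): Centre of the back of the jaw plate (the face turned away from the end stop), 20 mm behind the clamping face, 26 mm above the table: push here along fence +y. Axes as the fence's. On the fence side of the plate the jaw's carriage rides on the fence top: 52 mm in x, 31 to 47 mm above the table, reaching 20 mm farther back than this face, with a black knob up to 61 mm high.
- offcut: Bystander: short pine offcut, 90 x 45 x 28 mm, long along its y; origin centre of underside. Same wood and section as the slat. Stays put.
- tape: Bystander: roll of beige tape lying flat, 90 mm across, 45 mm tall; origin centre of underside. Stays put.
- jar: Bystander: glass jar with steel cap, 64 mm across, 85 mm tall, behind the fence; origin centre of underside. Stays put.
- mug: Bystander: white mug, 80 mm across, 90 mm tall, behind the fence, handle at its +y; origin centre of underside. Stays put.
- wrench: Bystander: steel wrench lying flat, on the robot's right. Stays put.
Not all that is in view belongs to the job. What is shaped like the slat but red or yellow is not meant.

How it is judged:
At the end, for the whole second after the job is handed in: The slat lies at rest flat on the table with its long side within 4 mm of the fence, parallel to it within 0.03 rad, its end within 3.5 mm of the end stop, and the jaw's clamping face is within 3.5 mm of touching the other end of a slat that is fully home (travel at least 0.1665) (x of slat in the frame of fence between -0.0265 and -0.0185 m and y of slat in the frame of fence between 0.0865 and 0.094 m and angle between the y axis of slat and the y axis of fence, either way round below 0.03 rad and height (world z) of slat below 0.004 m and angle between slat's own z axis and vertical below 0.05 rad and linear speed of slat below 0.01 m/s and value of joint jaw between 0.1665 and 0.175 m).
It fails at once if the slat is lifted off the table top or tipped (height (world z) of slat above 0.01 m or angle between slat's own z axis and vertical above 0.25 rad).
It fails at once if a bystander (offcut, tape, jar, mug or wrench) is moved by more than 20 mm (distance of any of offcut, tape, jar, mug, wrench from where it was at the start of the episode above 0.02 m).
It also fails if it takes over 48 s, if anything falls off the work surface, if the arm or the gripper's body presses on something with over 40 N, if the wrist force passes 120 N, or if a joint passes its speed limit or range.

ROBOT

A 6-joint arm with a two-finger parallel gripper is mounted at the origin on the work surface. World frame = base frame: x ahead of the robot, y to its left, z up, the work surface at z = 0. Lengths are in m, angles in rad, forces in N, time in s.
With the tool pointing down it reaches from about 0.225 to 0.875 m from the base axis. Payload 3.4 kg.
Tool frame: the origin (TCP) lies on the centre line of the jaws, within the pads' length; the fingertips stand 19 mm ahead of it and the grasp point (between the pads) is the TCP; z points along the fingers, y is the direction in which the jaws open and shut (so a half turn about z gives the same grasp; the last joint's range is limited). The gripper opens to 85 mm and grips with 20 to 120 N. Pads are 22 mm wide; open, the fingers measure 114 mm over their backs; the gripper's body (76 mm by 85 mm) begins 54 mm behind the grasp point. The pads swing forward as they close: fully open they stand 13 mm farther back than shut.
Start: joints at [-1.227, 0.276, 1.505, -0, 1.361, -0.121], TCP at [0.258, -0.514, 0.214] pointing down, gripper open.
Joint ranges: [-2.89, 2.89], [-0.75, 2.08], [0.22, 2.7], [-1.18, 4.32], [0.11, 2.71], [-2.7, 2.7]. Speed limits (rad/s): [2.57, 2.57, 3.14, 3.14, 3.14, 3.14].

INTERFACE

Orientations are given as a unit quaternion [w, x, y, z].
In Python, from rig import monitor, eyes, manip, models gives the robot as it stands.
- The arm moves only by the tool send_rows, never from a script. Its argument "deltas" is a list of rows, each an object with "dp": the shift along the world's x, y, z each as a share of 0.12 m, from -1 to 1, a list of three; "rotation": the turn, a rotation vector about the world's x, y, z each as a share of 0.5 rad, from -1 to 1, a list of three. In form: [{"dp": [dx, dy, dz], "rotation": [rx, ry, rz]}, ...]. A call has 1 to 12 rows; each row is the pose to reach, as a shift and turn from the pose commanded when the call began; what a row does not reach only later rows make up. A row lasts 1/12 s, in which the tool goes at most 41.7 mm and 7.16 degrees, less where a joint would pass 70% of its speed; a pose out of reach is approached as far as the arm can. A call with a number of a shift or a turn outside -1 to 1 is refused whole. A call with a gripper value outside its range is refused whole. "fingers" is the closure, from -1 (fully open) to 1 (shut), set as the call begins (left out, the last holds). The fingers move at their own pace and stop on an object; "grip_force" is the grip in N (left out, the last holds). Time passes only in rows, so rows that repeat a pose let the fingers close. It gives the time, the measured TCP pose, the force and the opening at its end, in the units of the state.
- monitor.get_state(): the state, without advancing time (a new reading comes with each control period).
- eyes.get_image(name): name is "side" or "top"; returns a dict with "color" (384x512x3 uint8, red, green, blue), "depth" (384x512 float32, m along the optical axis (not along the pixel's ray), 0 where there is no reading), "mtx" (3x3 intrinsics, pixels), "rvec" (rotation vector, rad) and "tvec" (3), from world to camera coordinates, as OpenCV has them. Camera axes: x right, y down, z forward; pixel columns grow to the right and rows downward; lengths in m; the calibration is good to about 2 mm. A picture is of the moment at which its call begins.
- manip.sign_off(): hands the job in, once; it reports no verdict.
Trained networks look in a picture, given as the dict that the camera call returned (one of the last four; its "shot" number tells which), for a name from the list of things; names that differ only in an ending like _2 or _b are one class to them, and where a whole thing is asked for, a point or a joint stands for the part that bears it (a point fixed in the world has none). Each returns a list of dicts, best first, with "score" (0 to 1); they miss things now and then, are a little off and sometimes report something else, mostly with a low value. They report only what shows in the picture. A call takes as long as a camera call. They do not tell look-alikes from the thing itself.
- models.find_in(name, picture): "box" ([left, top, right, bottom] in pixels, round what is visible of it).
The state is a dict: "clock": time; "qpos": joint angles; "qd": joint speeds; "effort": joint torques, N m; "position": TCP position; "ee_rot": TCP orientation; "contact_force": force on the tool from outside, world axes, zero at the start; "moment": the same for the moment, N m; "width": finger opening in m.
Only numpy, scipy, OpenCV 4.12 (cv2) and the standard library are available. Lean on these libraries where they do the work, as an engineer would, in place of code of your own. Each camera call takes 0.05 s, during which the arm holds its last target.

## Working session

There is one attempt and no reset: what is moved stays moved. The work goes in short steps, Python scripts to look and compute and a tool call to move; the robot and the scene stay as the last step left them, time stands still between calls to the robot, and variables do not carry over. Pictures are saved under pics/ and viewed, and the job is handed in when it is done.

Besides the shell and the picture viewer there is one more tool, called after ">>>" by a JSON object that holds its "fn" and its "kwargs". send_rows: Moves the arm, as the interface text tells. Its arguments: {"type":"object","properties":{"deltas":{"type":"array","items":{"type":"object","properties":{"dp":{"type":"array","items":{"type":"number"}},"rotation":{"type":"array","items":{"type":"number"}}}}},"fingers":{"type":"number"},"grip_force":{"type":"number"}},"required":["deltas"]}

```bash
mkdir -p pics; ls
cat > h.py <<'E'
import numpy as np,cv2
from rig import monitor, eyes, manip, models
def cloud(p):
    K=np.array(p["mtx"]);R=cv2.Rodrigues(np.array(p["rvec"],float))[0];t=np.array(p["tvec"],float).ravel()
    d=p["depth"];v,u=np.indices(d.shape)
    pc=np.stack([(u-K[0,2])/K[0,0]*d,(v-K[1,2])/K[1,1]*d,d],-1)
    w=(pc-t)@R; w[d==0]=np.nan
    return w
def proj(p,pts):
    return cv2.projectPoints(np.array(pts,float),np.array(p["rvec"],float),np.array(p["tvec"],float),np.array(p["mtx"]),None)[0][:,0]
def save(p,name): cv2.imwrite("pics/"+name,cv2.cvtColor(p["color"],cv2.COLOR_RGB2BGR))
E
python3 - <<'E'
from h import *
print(monitor.get_state())
for n in("top","side"):
    p=eyes.get_image(n);save(p,n+"0.png")
    np.savez("pics/%s0.npz"%n,**{k:p[k] for k in("color","depth","mtx","rvec","tvec")})
    for o in "slat fence jaw offcut tape wrench".split():
        print(n,o,[(np.round(r["box"]).astype(int).tolist(),round(r["score"],2)) for r in models.find_in(o,p)])
E
```

```text
pics
{'clock': 0.0, 'qpos': array([-1.22698454e+00,  2.76578033e-01,  1.50615668e+00, -8.06366536e-06,
        1.36067487e+00, -1.20973894e-01]), 'qd': array([-0.00036585, -0.00013993,  0.00285512, -0.00011649, -0.0004132 ,
        0.00085995]), 'effort': array([-3.63697081e-04, -4.16786635e+01, -2.45805055e+01, -2.88463280e-04,
        1.11168850e-02,  2.39474701e-05]), 'position': array([ 0.2575469 , -0.51346358,  0.21284002]), 'ee_rot': array([-9.02392888e-04,  9.73117498e-01,  2.30307425e-01, -1.04928786e-04]), 'contact_force': array([ 0.16644677,  0.21543274, -0.1091584 ]), 'moment': array([ 0.01575455, -0.03881869,  0.00344116]), 'width': 0.08500132641782421}
top slat [([194, 212, 270, 234], 0.83), ([126, 272, 204, 308], 0.72), ([284, 254, 325, 328], 0.68)]
top fence [([155, 156, 324, 197], 0.63), ([244, 116, 269, 144], 0.21)]
top jaw [([290, 156, 310, 197], 0.6)]
top offcut [([302, 217, 336, 238], 0.66)]
top tape [([107, 193, 146, 228], 0.85)]
top wrench [([386, 155, 402, 216], 0.84)]
side slat [([253, 202, 303, 250], 0.71), ([335, 191, 364, 213], 0.69), ([294, 251, 324, 314], 0.68)]
side fence [([182, 169, 288, 257], 0.88), ([207, 174, 232, 205], 0.67)]
side jaw [([256, 173, 288, 197], 0.79), ([184, 175, 287, 259], 0.62)]
side offcut [([305, 179, 329, 202], 0.88)]
side tape [([198, 260, 235, 297], 0.63), ([186, 172, 285, 262], 0.35)]
side wrench [([292, 151, 334, 167], 0.44)]
```

View pics/top0.png

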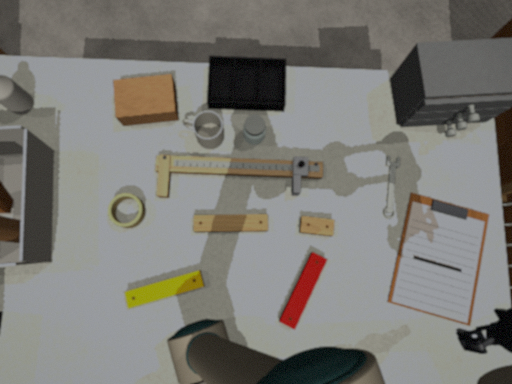

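View pics/side0.png

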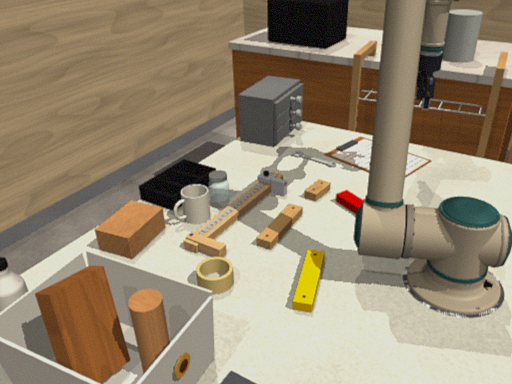

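Run:
```python
from h import *
p=dict(np.load("pics/top0.npz"));w=cloud(p)
print(proj(p,[[0,0,0],[.4,0,0],[.4,.2,0],[.6,0,0]]))
def rect(b,z0,z1):
    l,t,r,bb=b;c=w[t-4:bb+4,l-4:r+4].reshape(-1,3);c=c[(c[:,2]>z0)&(c[:,2]<z1)]
    R=cv2.minAreaRect((c[:,:2]*1000).astype(np.float32));return len(c),np.median(c[:,2]),R,cv2.boxPoints(R).round(1).tolist()
for n,b,z0,z1 in [("slat",(194,212,270,234),.02,.035),("red?",(126,272,204,308),.02,.035),("y?",(284,254,325,328),.02,.035),("offcut",(302,217,336,238),.02,.035),("tape",(107,193,146,228),.03,.06),("jaw",(290,156,310,197),.036,.07),("jawplate",(290,156,310,197),.045,.054),("fence",(155,156,324,197),.02,.033),("stop",(155,156,190,200),.0315,.04)]:
    print(n,rect(b,z0,z1))
big=cv2.resize(p["color"][140:260,100:350],None,fx=3.2,fy=3.2,interpolation=cv2.INTER_CUBIC)
cv2.imwrite("pics/big0.png",big[:,:,::-1])
```

```text
[[227.51676284 412.34525325]
 [233.21381418 251.53988659]
 [158.79238361 249.54255977]
 [235.77351818 179.28950371]]
slat (1263, np.float64(0.028092806400172164), ((476.8039245605469, 7.7993621826171875), (45.434261322021484, 198.0785675048828), 2.412191152572632), [[449.8999938964844, 105.80000305175781], [458.29998779296875, -92.0999984741211], [503.70001220703125, -90.19999694824219], [495.29998779296875, 107.69999694824219]])
red? (1401, np.float64(0.027938827506325325), ((299.99493408203125, 174.06036376953125), (45.04859161376953, 201.04209899902344), 17.4378604888916), [[248.39999389648438, 263.20001220703125], [308.6000061035156, 71.4000015258789], [351.6000061035156, 84.9000015258789], [291.3999938964844, 276.70001220703125]])
y? (1384, np.float64(0.028386146243447853), ((306.75457763671875, -187.071533203125), (45.88405227661133, 199.5330352783203), 64.3748779296875), [[206.89999389648438, -164.60000610351562], [386.79998779296875, -250.89999389648438], [406.6000061035156, -209.5], [226.6999969482422, -123.19999694824219]])
offcut (564, np.float64(0.028395861813549597), ((4
[... 1024 characters left out ...]
9389648438], [660.7999877929688, -157.1999969482422], [559.4000244140625, -154.89999389648438]])
fence (2487, np.float64(0.02840980760063983), ((602.9285278320312, -9.531158447265625), (114.80628204345703, 457.122802734375), 0.8570370078086853), [[542.0999755859375, 218.10000610351562], [549.0, -238.89999389648438], [663.7000122070312, -237.1999969482422], [656.9000244140625, 219.89999389648438]])
stop (427, np.float64(0.033874023040502736), ((596.5285034179688, 169.16978454589844), (90.84069061279297, 115.64278411865234), 83.7855453491211), [[534.0999755859375, 130.3000030517578], [649.0999755859375, 117.80000305175781], [658.9000244140625, 208.10000610351562], [544.0, 220.60000610351562]])
```

The top picture shows the slat at about (230,223), with the offcut at (317,227). The fence runs from (160,165) to (322,172), with its end stop on the left at (163,178) and the jaw at (300,177). The yellow and red slats are decoys. Next I'll fit the fence frame.

```bash
cat >> h.py <<'E'
def edgefit(c,ax,z0,z1,lo,hi,side,rng):
    # extreme coordinate along other axis per bin of coordinate ax
    c=c[(c[:,2]>z0)&(c[:,2]<z1)&(c[:,1-ax]>rng[0])&(c[:,1-ax]<rng[1])]
    B=np.arange(lo,hi,.005);X=[];Y=[]
    for b in B:
        s=c[(c[:,ax]>=b)&(c[:,ax]<b+.005)]
        if len(s): X.append(b+.0025);Y.append(s[:,1-ax].min() if side<0 else s[:,1-ax].max())
    X=np.array(X);Y=np.array(Y)
    k=np.ones(len(X),bool)
    for _ in range(4):
        f=np.polyfit(X[k],Y[k],1);r=np.abs(Y-np.polyval(f,X));k=r<max(.003,1.5*np.median(r))
    return f,len(X),r[k].std()
E
python3 - <<'E'
from h import *
p=dict(np.load("pics/top0.npz"));w=cloud(p).reshape(-1,3);w=w[~np.isnan(w[:,0])]
print("front",edgefit(w,1,.018,.032,-.14,.15,-1,(.57,.7)))
print("back",edgefit(w,1,.024,.034,-.14,.15,1,(.57,.66)))
print("fence left end",edgefit(w,0,.018,.032,.61,.65,-1,(-.3,-.2)))
s=w[(w[:,2]>.026)&(w[:,2]<.04)&(w[:,0]>.535)&(w[:,0]<.6)&(w[:,1]>.15)&(w[:,1]<.25)]
print("stop",cv2.minAreaRect((s[:,:2]*1000).astype(np.float32)),np.median(s[:,2]))
print("stopface",edgefit(s,0,.02,.04,.54,.60,-1,(.1,.25)),edgefit(s,0,.02,.04,.54,.60,1,(.1,.25)))
s=w[(w[:,2]>.04)&(w[:,2]<.056)&(w[:,0]>.535)&(w[:,0]<.6)&(w[:,1]<-.1)&(w[:,1]>-.25)]
print("plate",cv2.minAreaRect((s[:,:2]*1000).astype(np.float32)),np.median(s[:,2]),s.min(0),s.max(0))
for y in (-.22,-.1,0,.1,.2):
  k=w[(abs(w[:,1]-y)<.004)&(w[:,2]>.015)&(w[:,0]>.52)&(w[:,0]<.68)];print(y,k[np.argsort(k[:,0])][:,[0,2]].round(4)[[0,1,2,3,-4,-3,-2,-1]].tolist())
E
```

```text
front (array([0.00674389, 0.61075412]), 59, np.float64(0.0003288075227852155))
back (array([0.00837919, 0.65435961]), 59, np.float64(0.0005241369788583907))
fence left end (array([-0.00371253, -0.23462547]), 9, np.float64(0.00013222408657509688))
stop ((570.7548828125, 195.40245056152344), (56.56460952758789, 32.1470947265625), 0.32571396231651306) 0.03372244837462777
stopface (array([-0.01359205,  0.18848738]), 12, np.float64(0.00027500478569659684)) (array([0.01885457, 0.19829563]), 12, np.float64(0.0005480008563461183))
plate ((579.2233276367188, -164.28941345214844), (18.36527442932129, 41.57764434814453), 89.59652709960938) 0.04984317380746008 [ 0.55839998 -0.1735695   0.04000808] [ 0.59995319 -0.15504395  0.05562044]
-0.22 [[0.6083, 0.0228], [0.6085, 0.0227], [0.6086, 0.0219], [0.6091, 0.0191], [0.6495, 0.0291], [0.6526, 0.0282], [0.6533, 0.0252], [0.6534, 0.0246]]
-0.1 [[0.61, 0.0234], [0.6101, 0.0233], [0.6108, 0.0199], [0.6113, 0.0292], [0.6508, 0.0305], [0.652, 0.0258], [0.6536, 0.0303], [0.655, 0.0251]]
0 [[0.6112, 0.0282], [0.6113, 0.0163], [0.6114, 0.0164], [0.6116, 0.0274], [0.6514, 0.0257], [0.6524, 0.0324], [0.6531, 0.03], [0.6536, 0.0286]]
0.1 [[0.6108, 0.028], [0.6119, 0.0236], [0.6119, 0.0239], [0.6133, 0.0295], [0.6538, 0.0262], [0.6567, 0.0258], [0.6568, 0.0258], [0.6569, 0.0247]]
0.2 [[0.5424, 0.0364], [0.5426, 0.0214], [0.5427, 0.0204], [0.5427, 0.0197], [0.6549, 0.0303], [0.6563, 0.0349], [0.657, 0.0325], [0.6572, 0.0321]]
```

>>> {"fn": "send_rows", "kwargs": {"deltas": [{"dp": [0.35,1,0],"rotation": [0,0,-0.472]},{"dp": [0.35,1,0],"rotation": [0,0,-0.472]},{"dp": [0.35,1,0],"rotation": [0,0,-0.472]}], "fingers": -1}}

```text
clock: 0.95
position: [0.2991, -0.395, 0.2134]
ee_rot: [-0.0, 0.994, 0.111, 0.0]
contact_force: [1.4, -0.0, -0.1]
width: 0.0853
```

>>> {"fn": "send_rows", "kwargs": {"deltas": [{"dp": [0.35,1,0],"rotation": [0,0,-0.472]},{"dp": [0.35,1,0],"rotation": [0,0,-0.472]},{"dp": [0.35,1,0],"rotation": [0,0,-0.472]}]}}

```text
clock: 1.2
position: [0.3395, -0.2795, 0.2139]
ee_rot: [0.0, 1.0, -0.006, 0.0]
contact_force: [1.4, 1.1, 0.7]
width: 0.0853
```

>>> {"fn": "send_rows", "kwargs": {"deltas": [{"dp": [0.35,1,0],"rotation": [0,0,0]},{"dp": [0.35,1,0],"rotation": [0,0,0]},{"dp": [0.35,1,0],"rotation": [0,0,0]}]}}

```text
clock: 1.45
position: [0.3808, -0.1613, 0.2141]
ee_rot: [0.0, 1.0, -0.004, 0.001]
contact_force: [1.6, -1.0, 0.1]
width: 0.0857
```

>>> {"fn": "send_rows", "kwargs": {"deltas": [{"dp": [0.35,1,-0.5],"rotation": [0,0,0]},{"dp": [0.35,1,-0.5],"rotation": [0,0,0]},{"dp": [0.35,1,-0.5],"rotation": [0,0,0]},{"dp": [0.35,1,-0.5],"rotation": [0,0,0]}]}}

```text
clock: 1.78
position: [0.4219, -0.0387, 0.152]
ee_rot: [-0.001, 1.0, -0.002, -0.001]
contact_force: [-0.8, -0.8, -0.5]
width: 0.0857
```

>>> {"fn": "send_rows", "kwargs": {"deltas": [{"dp": [0,0.38,-0.7],"rotation": [0,0,0]},{"dp": [0,0.38,-0.7],"rotation": [0,0,0]},{"dp": [0,0.38,-0.7],"rotation": [0,0,0]},{"dp": [0,0.38,-0.7],"rotation": [0,0,0]}]}}

```text
clock: 2.12
position: [0.4194, 0.0044, 0.067]
ee_rot: [-0.001, 1.0, -0.002, -0.004]
contact_force: [-0.5, 0.4, 0.6]
width: 0.0856
```

>>> {"fn": "send_rows", "kwargs": {"deltas": [{"dp": [0,0,-0.2],"rotation": [0,0,0]},{"dp": [0,0,-0.4],"rotation": [0,0,0]},{"dp": [0,0,-0.4],"rotation": [0,0,0]},{"dp": [0,0,-0.4],"rotation": [0,0,0]}]}}

```text
clock: 2.45
position: [0.4227, 0.002, 0.0221]
ee_rot: [0.0, 1.0, -0.004, -0.0]
contact_force: [0.9, -0.3, -0.1]
width: 0.0854
```

Run:
```python
from h import *
s=monitor.get_state();print(s["position"],s["contact_force"],s["ee_rot"])
p=eyes.get_image("side");cv2.imwrite("pics/s1.png",cv2.resize(p["color"][130:330,170:400],None,fx=3,fy=3)[:,:,::-1])
```

```text
[0.42274513 0.0019573  0.02212355] [ 0.85596307 -0.26794802 -0.07167279] [ 8.41662927e-05  9.99992461e-01 -3.86679992e-03 -3.44042989e-04]
```

View pics/s1.png

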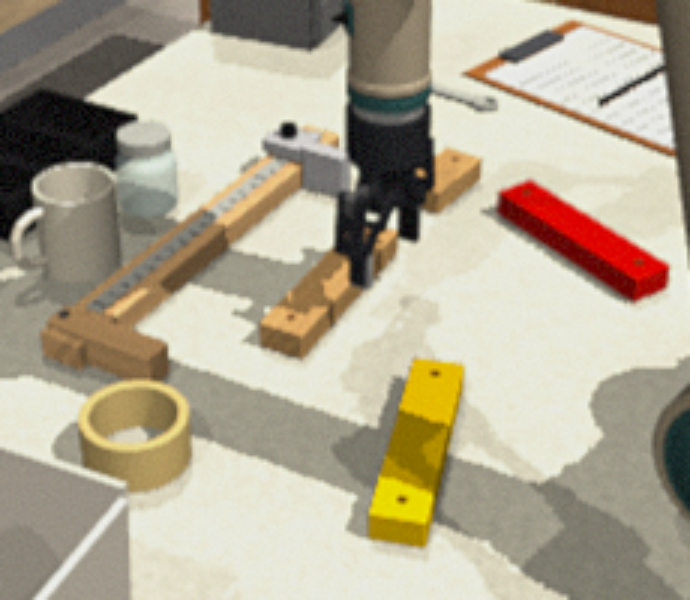

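Side picture: the two open fingers stand low at (365,250), just on the robot's side of the slat. Now I'll push towards the fence.

>>> {"fn": "send_rows", "kwargs": {"deltas": [{"dp": [0.12,0,0]},{"dp": [0.22,0,0]},{"dp": [0.3,0,0]},{"dp": [0.38,0,0]},{"dp": [0.46,0,0]},{"dp": [0.54,0,0]},{"dp": [0.62,0,0]},{"dp": [0.7,0,0]},{"dp": [0.78,0,0]},{"dp": [0.86,0,0]},{"dp": [0.92,0,0]},{"dp": [0.92,0,0]}]}}

```text
validation failed for argument at $.de...
```

Run:
```python
from h import *
p=eyes.get_image("side");cv2.imwrite("pics/s2.png",cv2.resize(p["color"][130:330,170:400],None,fx=3,fy=3)[:,:,::-1])
p=eyes.get_image("top");cv2.imwrite("pics/t2.png",cv2.resize(p["color"][130:260,100:350],None,fx=3,fy=3)[:,:,::-1])
```

```text
(no output)
```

View pics/s2.png

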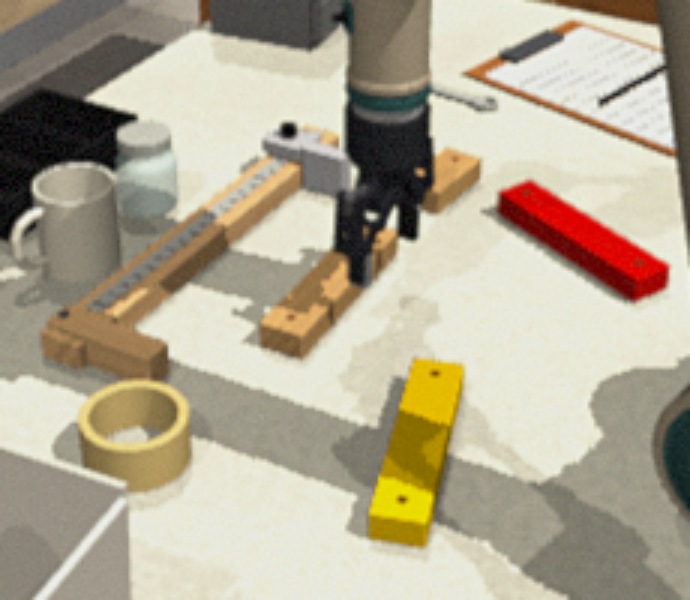

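View pics/t2.png

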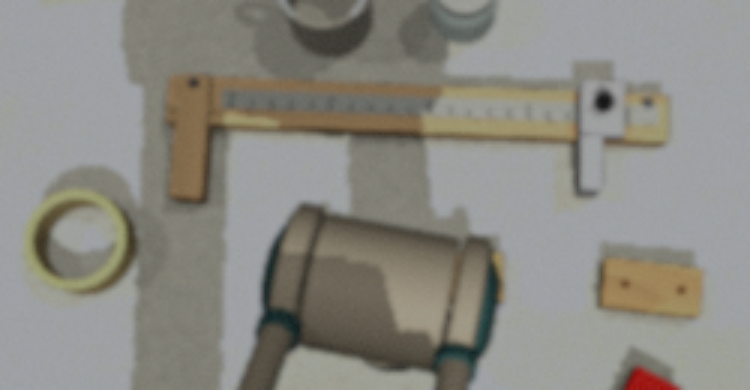

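The move was refused because rotation has to be included, so nothing moved. I'll resend it with rotation.

>>> {"fn": "send_rows", "kwargs": {"deltas": [{"dp": [0.12,0,0],"rotation": [0,0,0]},{"dp": [0.22,0,0],"rotation": [0,0,0]},{"dp": [0.3,0,0],"rotation": [0,0,0]},{"dp": [0.38,0,0],"rotation": [0,0,0]},{"dp": [0.46,0,0],"rotation": [0,0,0]},{"dp": [0.54,0,0],"rotation": [0,0,0]},{"dp": [0.62,0,0],"rotation": [0,0,0]},{"dp": [0.7,0,0],"rotation": [0,0,0]},{"dp": [0.78,0,0],"rotation": [0,0,0]},{"dp": [0.86,0,0],"rotation": [0,0,0]},{"dp": [0.92,0,0],"rotation": [0,0,0]},{"dp": [0.92,0,0],"rotation": [0,0,0]}]}}

```text
clock: 3.6
position: [0.5353, 0.0023, 0.0218]
ee_rot: [0.0, 1.0, -0.004, 0.001]
contact_force: [0.6, -0.8, 0.8]
width: 0.0853
```

Run:
```python
from h import *
p=eyes.get_image("side");cv2.imwrite("pics/s3.png",cv2.resize(p["color"][130:330,170:400],None,fx=3,fy=3)[:,:,::-1])
s=monitor.get_state();print(s["position"],s["contact_force"],s["ee_rot"])
```

```text
[0.53377985 0.00244084 0.02162718] [-1.20994013 -1.0864306   0.27012093] [ 8.09063026e-05  9.99993755e-01 -3.53169303e-03  1.06005065e-04]
```

View pics/s3.png

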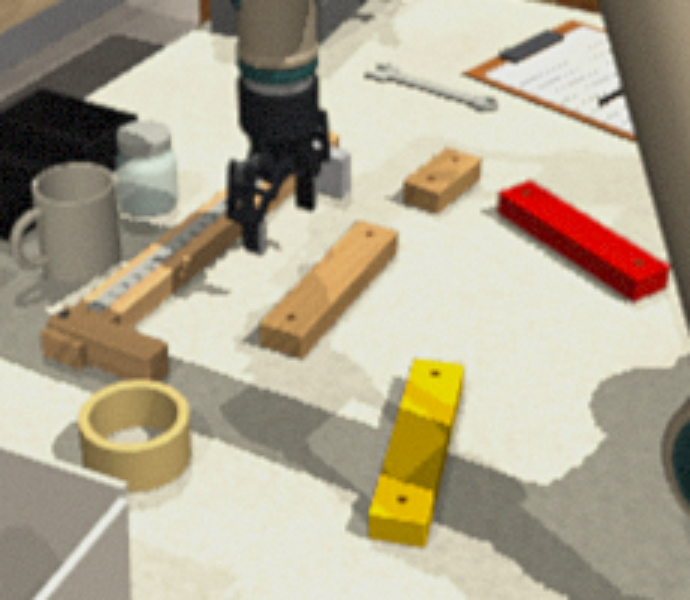

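The fingers passed over the slat. It hasn't moved, and the fingers seem to sit higher than I thought. I'll measure their tip height in depth.

Run:
```python
from h import *
p=eyes.get_image("side");w=cloud(p);c=p["color"].astype(int)
v0,v1,u0,u1=175,216,244,280
s=w[v0:v1,u0:u1];col=c[v0:v1,u0:u1]
m=(col.max(-1)<60)&(s[...,2]>-.05)
q=s[m];print(len(q),q.min(0),q.max(0))
for z in np.arange(0,.12,.01):
    k=q[(q[:,2]>=z)&(q[:,2]<z+.01)]
    if len(k):print(round(z,2),len(k),k.min(0).round(3),np.median(k,0).round(3),k.max(0).round(3))
print(proj(p,[[.534,.05,.0157],[.534,-.045,.0157],[.534,.05,0],[.534,.05,.03],[.4227,.05,.0157]]))
cv2.imwrite("pics/s4.png",cv2.resize(p["color"][150:240,220:320],None,fx=6,fy=6)[:,:,::-1])
t=eyes.get_image("top");W=cloud(t)
x=W[205:245,180:290].reshape(-1,3);x=x[(x[:,2]>.02)&(x[:,2]<.035)]
print(cv2.minAreaRect((x[:,:2]*1000).astype(np.float32)))
save(t,"t4.png")
```

```text
640 [ 0.49745121 -0.06885702  0.02502171] [0.61830323 0.08150217 0.17756235]
0.02 1 [ 0.618 -0.048  0.025] [ 0.618 -0.048  0.025] [ 0.618 -0.048  0.025]
0.05 6 [ 0.526 -0.042  0.055] [ 0.529 -0.04   0.057] [ 0.538 -0.037  0.06 ]
0.06 27 [ 0.522 -0.042  0.061] [ 0.529 -0.035  0.066] [0.541 0.065 0.07 ]
0.07 33 [ 0.522 -0.042  0.07 ] [ 0.531 -0.037  0.075] [0.541 0.064 0.08 ]
0.08 33 [ 0.522 -0.044  0.08 ] [ 0.53  -0.038  0.084] [0.542 0.064 0.089]
0.09 25 [ 0.52  -0.061  0.09 ] [ 0.525 -0.037  0.097] [0.539 0.078 0.1  ]
0.1 70 [ 0.517 -0.069  0.1  ] [0.524 0.056 0.105] [0.544 0.082 0.11 ]
0.11 74 [ 0.513 -0.065  0.11 ] [0.522 0.043 0.115] [0.544 0.078 0.12 ]
[[254.98688043 224.82375887]
 [272.15018386 209.39423333]
 [255.13792322 229.37033884]
 [254.84775198 220.63581615]
 [289.16824967 236.32630313]]
((477.8402404785156, 7.939964294433594), (43.30488204956055, 198.14675903320312), 0.8983069062232971)
```

View pics/s4.png

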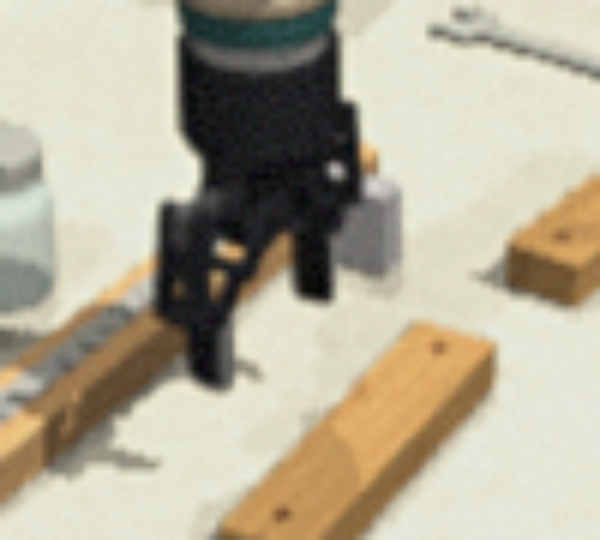

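View pics/t4.png

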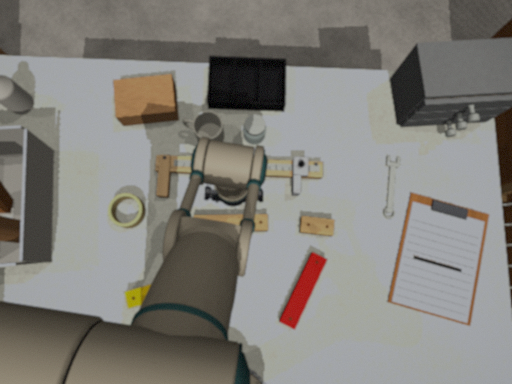

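At a reported z of 0.022, the depth image puts the fingertips about 55 mm above the table. I'll trust the camera, go back over the slat, and lower in checked steps.

>>> {"fn": "send_rows", "kwargs": {"deltas": [{"dp": [-0.3,0,0],"rotation": [0,0,0]},{"dp": [-0.6,0,0],"rotation": [0,0,0]},{"dp": [-0.95,0,0],"rotation": [0,0,0]},{"dp": [-0.95,0,0],"rotation": [0,0,0]},{"dp": [-0.95,0,0],"rotation": [0,0,0]}]}}

```text
clock: 4.17
position: [0.4142, 0.0031, 0.0214]
ee_rot: [-0.0, 1.0, -0.004, -0.002]
contact_force: [0.0, 0.1, -0.1]
width: 0.0854
```

```bash
cat >> h.py <<'E'
def tips(p,st,name=None):
    w=cloud(p);c=p["color"].astype(int);P=st["position"]
    m=(c.max(-1)<75)&(abs(w[...,0]-P[0])<.03)&(abs(w[...,1]-P[1])<.09)&(w[...,2]>.006)&(w[...,2]<.1)
    for s in(1,-1):
        k=w[m&(s*(w[...,1]-P[1])>0)]
        if len(k)>5: print("finger",s,len(k),"z low",np.sort(k[:,2])[[0,2,5]].round(4),"x",np.percentile(k[:,0],[3,97]).round(4),"y",np.percentile(k[:,1],[3,97]).round(4))
E
python3 - <<'E'
from h import *
p=eyes.get_image("side");s=monitor.get_state();print(s["position"],s["contact_force"],s["width"],s["qpos"].round(4));tips(p,s)
cv2.imwrite("pics/s5.png",cv2.resize(p["color"][150:260,230:330],None,fx=5,fy=5)[:,:,::-1])
P=s["position"]
print(proj(p,[P+[0,.05,-.006],P+[0,.05,.03]]))
E
```

```text
[0.41787601 0.00259172 0.02199693] [ 1.51189809 -0.12655562  0.40027285] 0.08512704951059777 [-1.6060e-01  2.5520e-01  2.1070e+00 -1.0000e-04  7.7900e-01  1.4177e+00]
finger 1 62 z low [0.0565 0.0598 0.0632] x [0.4013 0.4193] y [0.0509 0.0736]
finger -1 81 z low [0.0549 0.0573 0.0587] x [0.4014 0.4194] y [-0.045  -0.0331]
[[290.24939706 237.23408479]
 [290.38381278 226.32714268]]
```

View pics/s5.png

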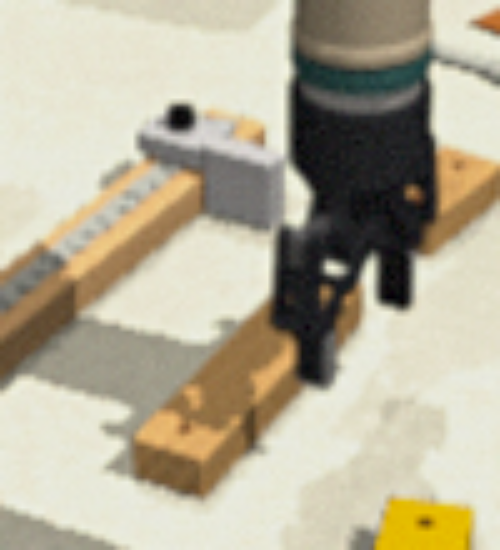

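>>> {"fn": "send_rows", "kwargs": {"deltas": [{"dp": [0,0.04,-0.12],"rotation": [0,0,0]},{"dp": [0,0.04,-0.25],"rotation": [0,0,0]},{"dp": [0,0.04,-0.25],"rotation": [0,0,0]}]}}

```text
clock: 4.47
position: [0.4192, 0.0074, -0.0096]
ee_rot: [-0.0, 1.0, -0.004, -0.001]
contact_force: [0.2, 0.2, 0.0]
width: 0.0854
```

Run:
```python
from h import *
p=eyes.get_image("side");s=monitor.get_state();print(s["position"],s["contact_force"],s["width"]);tips(p,s)
cv2.imwrite("pics/s6.png",cv2.resize(p["color"][150:260,230:330],None,fx=5,fy=5)[:,:,::-1])
```

```text
[ 0.41948094  0.00726342 -0.00884788] [ 0.22858001 -0.88870801 -0.34335155] 0.08520731074959453
finger 1 224 z low [0.0255 0.0291 0.0324] x [0.401  0.4277] y [0.0334 0.0828]
finger -1 150 z low [0.0245 0.0271 0.0296] x [0.402  0.4255] y [-0.0634 -0.0037]
```

View pics/s6.png

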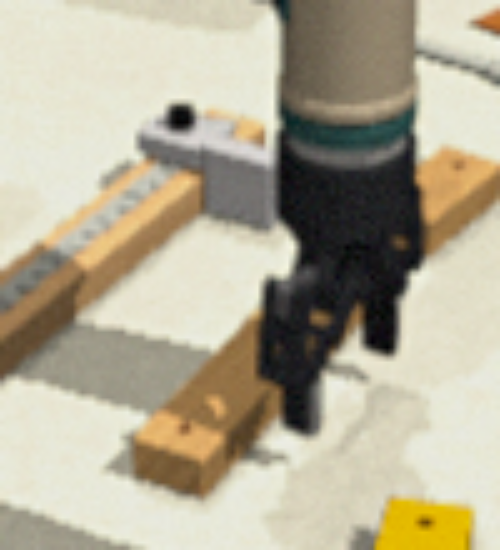

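>>> {"fn": "send_rows", "kwargs": {"deltas": [{"dp": [0,0,-0.05],"rotation": [0,0,0]},{"dp": [0,0,-0.1],"rotation": [0,0,0]},{"dp": [0,0,-0.1],"rotation": [0,0,0]}]}}

```text
clock: 4.77
position: [0.4191, 0.0072, -0.0208]
ee_rot: [0.0, 1.0, -0.004, -0.0]
contact_force: [0.2, -0.5, 0.2]
width: 0.0852
```

>>> {"fn": "send_rows", "kwargs": {"deltas": [{"dp": [0.1,0,0],"rotation": [0,0,0]},{"dp": [0.2,0,0],"rotation": [0,0,0]},{"dp": [0.28,0,0],"rotation": [0,0,0]},{"dp": [0.36,0,0],"rotation": [0,0,0]},{"dp": [0.44,0,0],"rotation": [0,0,0]},{"dp": [0.5,0,0],"rotation": [0,0,0]},{"dp": [0.5,0,0],"rotation": [0,0,0]}]}}

```text
clock: 5.35
position: [0.4817, 0.007, -0.02]
ee_rot: [0.0, 1.0, -0.004, 0.002]
contact_force: [0.6, -0.4, -1.0]
width: 0.0854
```

Run:
```python
from h import *
p=eyes.get_image("side");s=monitor.get_state();print(s["position"],s["contact_force"],s["width"]);tips(p,s)
cv2.imwrite("pics/s7.png",cv2.resize(p["color"][150:260,210:330],None,fx=5,fy=5)[:,:,::-1])
```

```text
[ 0.48046214  0.00714077 -0.02018194] [ 0.17369916 -0.36743487 -0.2602402 ] 0.08551889669991518
finger 1 276 z low [0.0146 0.0193 0.0225] x [0.4625 0.4902] y [0.0238 0.083 ]
finger -1 178 z low [0.0106 0.0133 0.0169] x [0.4617 0.4885] y [-0.06    0.0013]
```

View pics/s7.png

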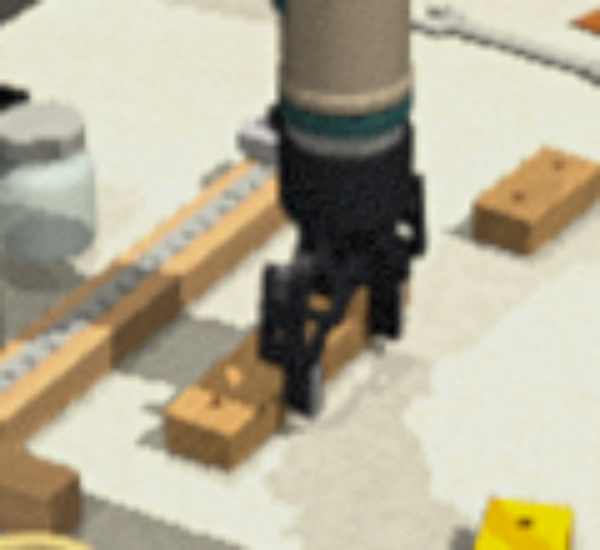

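The slat now moves with the fingers and sits at about (270,390) in the crop. I'll keep going to the fence and watch the force.

>>> {"fn": "send_rows", "kwargs": {"deltas": [{"dp": [0.1,0,0],"rotation": [0,0,0]},{"dp": [0.2,0,0],"rotation": [0,0,0]},{"dp": [0.3,0,0],"rotation": [0,0,0]},{"dp": [0.38,0,0],"rotation": [0,0,0]},{"dp": [0.44,0,0],"rotation": [0,0,0]},{"dp": [0.5,0,0],"rotation": [0,0,0]},{"dp": [0.52,0,0],"rotation": [0,0,0]}]}}

```text
clock: 5.98
position: [0.5423, 0.0072, -0.0203]
ee_rot: [0.0, 1.0, -0.004, 0.0]
contact_force: [-1.7, 0.9, 1.2]
width: 0.0855
```

>>> {"fn": "send_rows", "kwargs": {"deltas": [{"dp": [0.03,0,0],"rotation": [0,0,0]},{"dp": [0.06,0,0],"rotation": [0,0,0]},{"dp": [0.06,0,0],"rotation": [0,0,0]}]}}

```text
clock: 6.23
position: [0.5495, 0.0072, -0.0202]
ee_rot: [0.0, 1.0, -0.004, 0.001]
contact_force: [-0.6, 0.2, -0.5]
width: 0.0854
```

Run:
```python
from h import *
p=eyes.get_image("side");s=monitor.get_state();print(s["position"],s["contact_force"],s["width"]);tips(p,s)
cv2.imwrite("pics/s8.png",cv2.resize(p["color"][150:260,200:320],None,fx=5,fy=5)[:,:,::-1])
```

```text
[ 0.5492729   0.00725267 -0.02019478] [0.04525025 0.46801139 0.83549982] 0.08522933053011696
finger 1 279 z low [0.0172 0.0183 0.0208] x [0.5301 0.5579] y [0.0228 0.0839]
finger -1 200 z low [0.0104 0.0133 0.0163] x [0.5303 0.5557] y [-0.0613  0.0027]
```

View pics/s8.png

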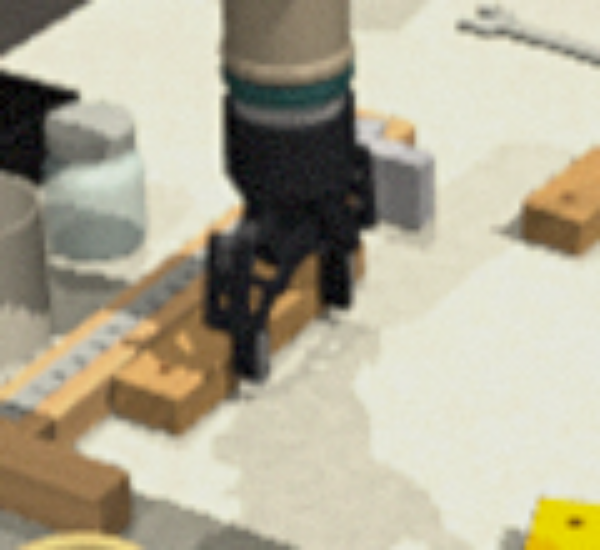

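>>> {"fn": "send_rows", "kwargs": {"deltas": [{"dp": [0.03,0,0],"rotation": [0,0,0]},{"dp": [0.06,0,0],"rotation": [0,0,0]},{"dp": [0.08,0,0],"rotation": [0,0,0]}]}}

```text
clock: 6.53
position: [0.5521, 0.0075, -0.0208]
ee_rot: [-0.0, 1.0, -0.003, -0.006]
contact_force: [-13.2, -1.6, 10.1]
width: 0.0853
```

>>> {"fn": "send_rows", "kwargs": {"deltas": [{"dp": [0.017,0,0],"rotation": [0,0,0]},{"dp": [0.033,0,0],"rotation": [0,0,0]}]}}

```text
clock: 6.7
position: [0.5518, 0.0077, -0.0212]
ee_rot: [-0.0, 1.0, -0.003, -0.01]
contact_force: [-20.5, -1.7, 13.1]
width: 0.0853
```

Run:
```python
from h import *
p=eyes.get_image("side");s=monitor.get_state();print(s["position"],s["contact_force"],s["width"])
cv2.imwrite("pics/s9.png",cv2.resize(p["color"][150:260,200:320],None,fx=5,fy=5)[:,:,::-1])
w=cloud(p);k=w[190:250,200:290].reshape(-1,3)
k=k[(k[:,2]>.018)&(k[:,2]<.032)&(k[:,0]<.6)&(k[:,1]<.15)&(k[:,1]>-.15)]
for y in np.arange(-.1,.12,.02):
  q=k[abs(k[:,1]-y)<.01];print(round(y,2),len(q),q[:,0].min().round(4) if len(q) else 0,q[:,0].max().round(4) if len(q) else 0)
```

```text
[ 0.55178502  0.00768948 -0.02121455] [-16.57896683  -2.58332917  12.79607922] 0.08555227367714614
-0.1 0 0 0
-0.08 5 0.5615 0.5645
-0.06 1 0.5785 0.5785
-0.04 44 0.538 0.5961
-0.02 34 0.5391 0.5984
0.0 25 0.5601 0.5876
0.02 8 0.561 0.5967
0.04 8 0.5776 0.5988
0.06 84 0.5394 0.5996
0.08 58 0.561 0.5981
0.1 67 0.5603 0.5986
```

View pics/s9.png

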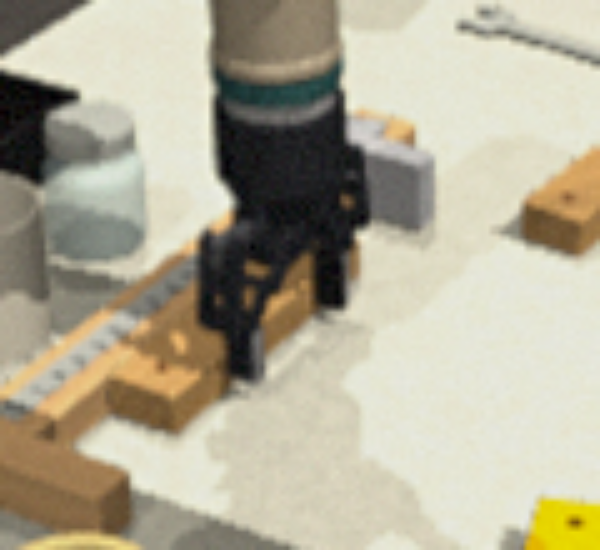

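The force rose to about 17 N, so the slat has met the fence. I'll back off, rise and look from above.

>>> {"fn": "send_rows", "kwargs": {"deltas": [{"dp": [-0.1,0,0],"rotation": [0,0,0]},{"dp": [-0.25,0,0],"rotation": [0,0,0]},{"dp": [-0.25,0,0.3],"rotation": [0,0,0]},{"dp": [-0.25,0,0.6],"rotation": [0,0,0]},{"dp": [-0.25,0,0.9],"rotation": [0,0,0]}], "fingers": 1, "grip_force": 40}}

```text
clock: 7.17
position: [0.5318, 0.0073, 0.0886]
ee_rot: [-0.0, 1.0, -0.004, -0.0]
contact_force: [0.7, -0.2, 0.4]
width: 0.0256
```

>>> {"fn": "send_rows", "kwargs": {"deltas": [{"dp": [0,-0.35,0],"rotation": [0,0,0]},{"dp": [0.1,-0.7,0],"rotation": [0,0,0]},{"dp": [0.2,-1,0],"rotation": [0,0,0]},{"dp": [0.2,-1,0],"rotation": [0,0,0]}]}}

```text
clock: 7.5
position: [0.5606, -0.12, 0.0889]
ee_rot: [0.003, 1.0, -0.006, 0.004]
contact_force: [1.3, -0.0, 0.3]
width: -0.0001
```

>>> {"fn": "send_rows", "kwargs": {"deltas": [{"dp": [0,-0.35,0],"rotation": [0,0,0]},{"dp": [0.1,-0.7,0],"rotation": [0,0,0]},{"dp": [0.2,-0.85,0],"rotation": [0,0,0]},{"dp": [0.2,-0.85,0],"rotation": [0,0,0]}]}}

```text
clock: 7.83
position: [0.5836, -0.2204, 0.0879]
ee_rot: [0.002, 1.0, -0.006, 0.003]
contact_force: [0.2, -0.1, 0.4]
width: -0.0001
```

Run:
```python
from h import *
p=eyes.get_image("side");s=monitor.get_state();print(s["position"],s["contact_force"],s["width"]);tips(p,s)
cv2.imwrite("pics/s10.png",cv2.resize(p["color"][130:270,180:340],None,fx=4,fy=4)[:,:,::-1])
t=eyes.get_image("top");cv2.imwrite("pics/t10.png",cv2.resize(t["color"][130:260,100:350],None,fx=3,fy=3)[:,:,::-1])
```

```text
[ 0.58174773 -0.21742977  0.08757492] [ 0.13069718  0.89810345 -0.55801041] 3.0094718875277973e-05
```

View pics/s10.png

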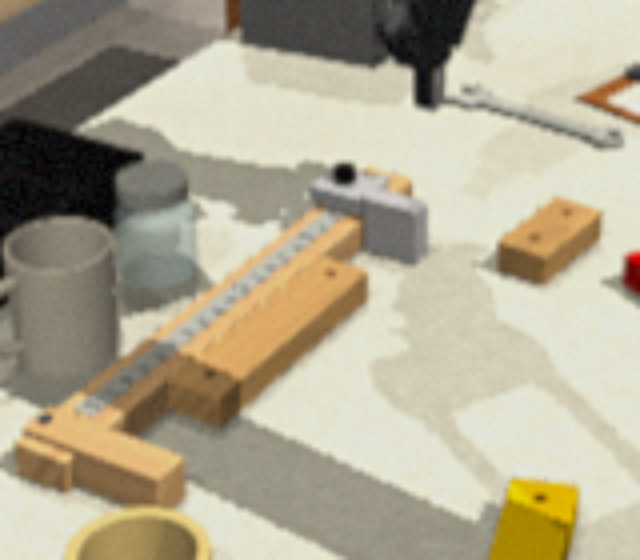

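View pics/t10.png

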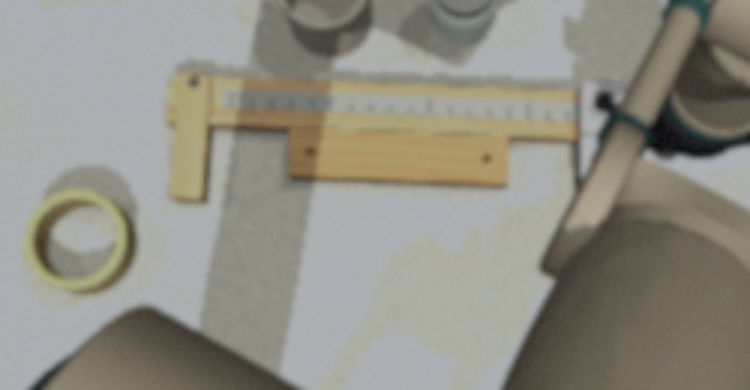

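The slat lies flush along the fence, from (290,130) to (508,185) in the top crop. Next I'll find where the shut fingertips really are.

Run:
```python
from h import *
p=eyes.get_image("side");s=monitor.get_state();P=s["position"];print(P)
w=cloud(p)
print(proj(p,[P+[0,0,-.019],P+[0,0,.0185]]))
for v in range(140,160,2): print(v,[(u,w[v,u].round(3).tolist(),p["color"][v,u].tolist()) for u in (284,287,290)])
```

```text
[ 0.57979135 -0.21426301  0.08731262]
[[286.78075939 167.60130535]
 [286.85545987 157.14042987]]
140 [(284, [0.581, -0.197, 0.172], [23, 31, 29]), (287, [0.573, -0.203, 0.171], [25, 24, 30]), (290, [0.564, -0.205, 0.172], [30, 30, 30])]
142 [(284, [0.569, -0.177, 0.175], [31, 27, 34]), (287, [0.568, -0.194, 0.169], [26, 30, 30]), (290, [0.572, -0.22, 0.158], [18, 24, 25])]
144 [(284, [0.568, -0.175, 0.17], [34, 32, 33]), (287, [0.572, -0.2, 0.159], [20, 19, 26]), (290, [0.573, -0.222, 0.15], [15, 21, 20])]
146 [(284, [0.568, -0.175, 0.163], [11, 10, 10]), (287, [0.573, -0.202, 0.151], [32, 27, 28]), (290, [0.569, -0.215, 0.147], [37, 40, 42])]
148 [(284, [0.57, -0.178, 0.155], [24, 26, 15]), (287, [0.574, -0.204, 0.143], [22, 25, 27]), (290, [0.569, -0.214, 0.14], [88, 88, 80])]
150 [(284, [0.584, -0.203, 0.134], [31, 32, 35]), (287, [0.575, -0.206, 0.136], [18, 25, 21]), (290, [0.568, -0.213, 0.134], [91, 88, 86])]
152 [(284, [0.581, -0.198, 0.131], [33, 32, 33]), (287, [0.574, -0.204, 0.13], [31, 26, 30]), (290, [0.569, -0.215, 0.126], [89, 88, 81])]
154 [(284, [0.582, -0.2, 0.123], [37, 41, 39]), (287, [0.573, -0.203, 0.123], [36, 35, 34]), (290, [0.568, -0.213, 0.12], [84, 84, 82])]
156 [(284, [0.582, -0.2, 0.115], [69, 67, 64]), (287, [0.574, -0.206, 0.115], [25, 27, 33]), (290, [0.569, -0.216, 0.112], [105, 101, 96])]
158 [(284, [0.586, -0.207, 0.104], [202, 202, 179]), (287, [0.573, -0.204, 0.109], [141, 140, 124]), (290, [0.673, -0.404, -0.001], [225, 224, 196])]
```

>>> {"fn": "send_rows", "kwargs": {"deltas": [{"dp": [0,0,-0.3],"rotation": [0,0,0]},{"dp": [0,0,-0.6],"rotation": [0,0,0]},{"dp": [0,0,-0.76],"rotation": [0,0,0]},{"dp": [0,0,-0.76],"rotation": [0,0,0]}]}}

```text
clock: 8.32
position: [0.5759, -0.2111, -0.0079]
ee_rot: [-0.002, 1.0, -0.003, -0.005]
contact_force: [-0.2, 1.3, 1.2]
width: -0.0001
```

Run:
```python
from h import *
p=eyes.get_image("side");s=monitor.get_state();print(s["position"],s["contact_force"],s["width"])
cv2.imwrite("pics/s11.png",cv2.resize(p["color"][130:230,230:340],None,fx=5,fy=5)[:,:,::-1])
w=cloud(p);c=p["color"].max(-1)
m=(c<110)&(abs(w[...,1]+.205)<.03)&(abs(w[...,0]-.578)<.025)&(w[...,2]<.08);k=w[m];print(len(k),k.min(0),k.max(0),np.median(k,0))
```

```text
[ 0.57780357 -0.21218978 -0.00547195] [-0.20712763 -0.23965199  0.47190411] -0.00015189293611157502
116 [ 0.55759497 -0.23330794  0.01029925] [ 0.58517043 -0.1751361   0.07985571] [ 0.56598614 -0.20049375  0.05864305]
```

View pics/s11.png

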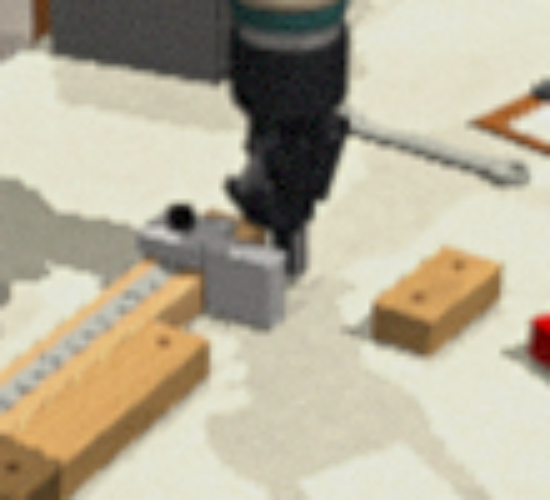

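The shut fingers stand behind the jaw plate at about (295,255) in the crop. I'll push along fence +y.

>>> {"fn": "send_rows", "kwargs": {"deltas": [{"dp": [0,0.08,0],"rotation": [0,0,0]},{"dp": [0,0.16,0],"rotation": [0,0,0]},{"dp": [0,0.24,0],"rotation": [0,0,0]},{"dp": [0,0.32,0],"rotation": [0,0,0]},{"dp": [0,0.4,0],"rotation": [0,0,0]},{"dp": [0,0.48,0],"rotation": [0,0,0]},{"dp": [0,0.56,0],"rotation": [0,0,0]},{"dp": [0,0.64,0],"rotation": [0,0,0]},{"dp": [0,0.7,0],"rotation": [0,0,0]}]}}

```text
clock: 9.12
position: [0.5802, -0.1295, -0.0034]
ee_rot: [0.0, 1.0, -0.003, 0.0]
contact_force: [0.4, -2.7, 0.9]
width: 0.0004
```

Run:
```python
from h import *
p=eyes.get_image("side");s=monitor.get_state();print(s["position"],s["contact_force"],s["width"])
cv2.imwrite("pics/s12.png",cv2.resize(p["color"][130:270,180:320],None,fx=4,fy=4)[:,:,::-1])
```

```text
[ 0.57972482 -0.12821712 -0.00355257] [-0.16641217  0.26699199  0.11473223] -0.00016292582219593494
```

View pics/s12.png

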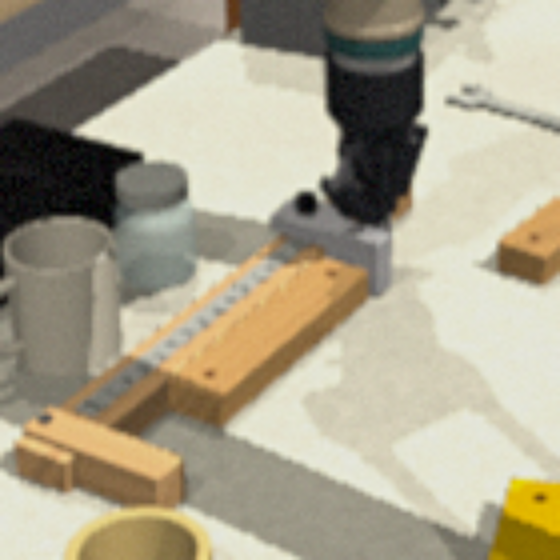

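The jaw now meets the slat's end at (370,280). I'll push on, slowly.

>>> {"fn": "send_rows", "kwargs": {"deltas": [{"dp": [0,0.06,0],"rotation": [0,0,0]},{"dp": [0,0.12,0],"rotation": [0,0,0]},{"dp": [0,0.18,0],"rotation": [0,0,0]},{"dp": [0,0.24,0],"rotation": [0,0,0]},{"dp": [0,0.3,0],"rotation": [0,0,0]},{"dp": [0,0.36,0],"rotation": [0,0,0]},{"dp": [0,0.42,0],"rotation": [0,0,0]},{"dp": [0,0.48,0],"rotation": [0,0,0]},{"dp": [0,0.52,0],"rotation": [0,0,0]},{"dp": [0,0.52,0],"rotation": [0,0,0]}]}}

```text
clock: 10.0
position: [0.5799, -0.0667, -0.0036]
ee_rot: [-0.001, 1.0, -0.003, -0.0]
contact_force: [1.2, -0.2, 0.6]
width: 0.0002
```

Run:
```python
from h import *
p=eyes.get_image("side");s=monitor.get_state();print(s["position"],s["contact_force"],s["width"])
cv2.imwrite("pics/s13.png",cv2.resize(p["color"][130:270,180:320],None,fx=4,fy=4)[:,:,::-1])
```

```text
[ 0.57987869 -0.06714908 -0.00352654] [ 0.52175292  0.04071327 -0.07763248] -3.809781208124659e-05
```

View pics/s13.png

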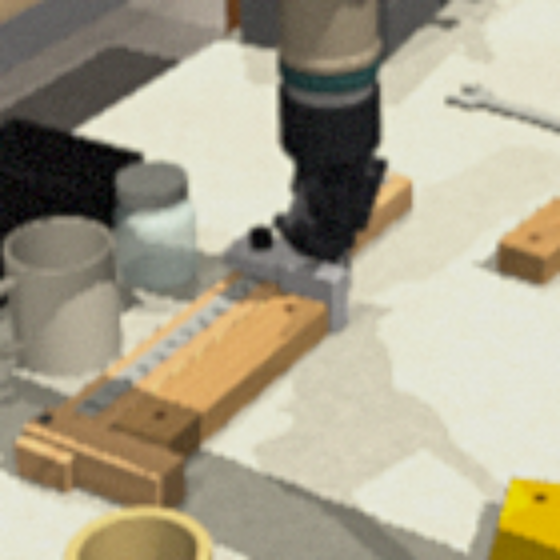

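>>> {"fn": "send_rows", "kwargs": {"deltas": [{"dp": [0,0.03,0],"rotation": [0,0,0]},{"dp": [0,0.06,0],"rotation": [0,0,0]},{"dp": [0,0.08,0],"rotation": [0,0,0]},{"dp": [0,0.08,0],"rotation": [0,0,0]}]}}

```text
clock: 10.38
position: [0.58, -0.0583, -0.0035]
ee_rot: [-0.0, 1.0, -0.004, -0.0]
contact_force: [-1.0, -0.4, -0.9]
width: -0.0
```

>>> {"fn": "send_rows", "kwargs": {"deltas": [{"dp": [0,0.015,0],"rotation": [0,0,0]},{"dp": [0,0.03,0],"rotation": [0,0,0]},{"dp": [0,0.03,0],"rotation": [0,0,0]}]}}

```text
clock: 10.63
position: [0.5801, -0.0549, -0.0035]
ee_rot: [-0.0, 1.0, -0.004, -0.0]
contact_force: [-0.4, -2.4, -0.8]
width: -0.0002
```

Run:
```python
from h import *
p=eyes.get_image("side");s=monitor.get_state();print(s["position"],s["contact_force"],s["width"])
cv2.imwrite("pics/s14.png",cv2.resize(p["color"][130:270,180:320],None,fx=4,fy=4)[:,:,::-1])
```

```text
[ 0.58008429 -0.05494147 -0.00348287] [-0.20954118 -1.61683788 -1.31949083] -2.6934059215774912e-05
```

View pics/s14.png

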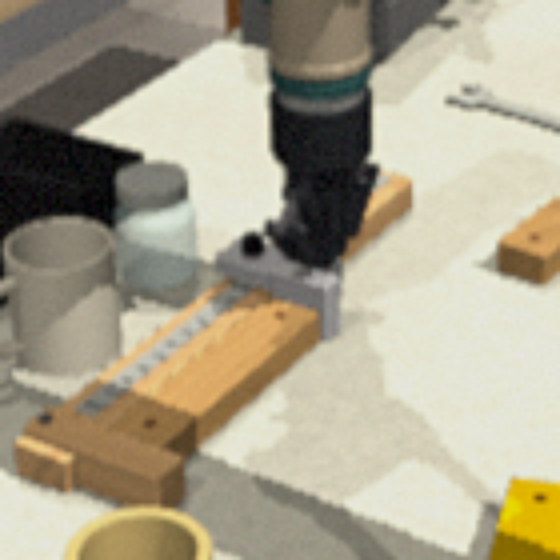

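Nearly home. I'll finish with 2 mm steps.

>>> {"fn": "send_rows", "kwargs": {"deltas": [{"dp": [0,0.015,0],"rotation": [0,0,0]},{"dp": [0,0.03,0],"rotation": [0,0,0]},{"dp": [0,0.03,0],"rotation": [0,0,0]}]}}

```text
clock: 10.93
position: [0.5801, -0.0512, -0.0035]
ee_rot: [-0.0, 1.0, -0.004, -0.0]
contact_force: [-0.9, -2.0, -0.6]
width: 0.0
```

>>> {"fn": "send_rows", "kwargs": {"deltas": [{"dp": [0,0.015,0],"rotation": [0,0,0]},{"dp": [0,0.015,0],"rotation": [0,0,0]}]}}

```text
clock: 11.1
position: [0.5801, -0.0511, -0.0035]
ee_rot: [0.001, 1.0, -0.003, -0.0]
contact_force: [-1.1, -5.6, -0.9]
width: -0.0003
```

Run:
```python
from h import *
p=eyes.get_image("side");s=monitor.get_state();print(s["position"],s["contact_force"],s["width"])
cv2.imwrite("pics/s15.png",cv2.resize(p["color"][130:270,180:320],None,fx=4,fy=4)[:,:,::-1])
```

```text
[ 0.58013707 -0.05114507 -0.00345592] [-0.53651315 -7.84003594 -1.57995514] 0.0001820903542600451
```

View pics/s15.png

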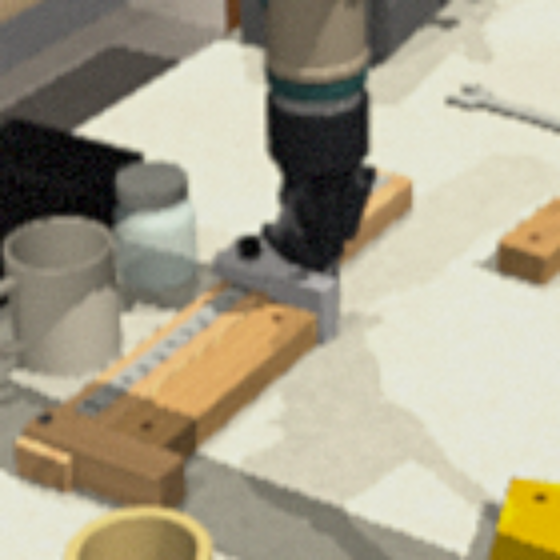

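>>> {"fn": "send_rows", "kwargs": {"deltas": [{"dp": [0,0.015,0],"rotation": [0,0,0]},{"dp": [0,0.015,0],"rotation": [0,0,0]}]}}

```text
clock: 11.32
position: [0.5801, -0.0512, -0.0034]
ee_rot: [0.003, 1.0, -0.002, -0.0]
contact_force: [-0.6, -11.7, -1.2]
width: -0.0003
```

>>> {"fn": "send_rows", "kwargs": {"deltas": [{"dp": [0,-0.1,0],"rotation": [0,0,0]},{"dp": [0,-0.35,0],"rotation": [0,0,0]},{"dp": [0,-0.5,0],"rotation": [0,0,0]},{"dp": [0,-0.5,0.35],"rotation": [0,0,0]},{"dp": [0,-0.5,0.7],"rotation": [0,0,0]},{"dp": [0,-0.5,1],"rotation": [0,0,0]}]}}

```text
clock: 11.82
position: [0.5802, -0.1079, 0.1181]
ee_rot: [-0.001, 1.0, -0.004, -0.0]
contact_force: [0.8, 0.3, -0.1]
width: -0.0001
```

>>> {"fn": "send_rows", "kwargs": {"deltas": [{"dp": [-0.35,-0.35,0],"rotation": [0,0,0]},{"dp": [-0.6,-0.7,0],"rotation": [0,0,0]},{"dp": [-0.6,-1,0],"rotation": [0,0,0]},{"dp": [-0.6,-1,0],"rotation": [0,0,0]}]}}

```text
clock: 12.15
position: [0.5067, -0.2309, 0.1173]
ee_rot: [0.001, 1.0, -0.004, 0.0]
contact_force: [0.1, -0.5, 0.0]
width: 0.0001
```

```bash
cat > fin.py <<'E'
from h import *
import sys
n=sys.argv[1]
p=eyes.get_image("side");s=monitor.get_state();print(s["position"],s["contact_force"])
cv2.imwrite("pics/s%s.png"%n,cv2.resize(p["color"][130:270,180:340],None,fx=4,fy=4)[:,:,::-1])
t=eyes.get_image("top");cv2.imwrite("pics/t%s.png"%n,cv2.resize(t["color"][130:260,100:350],None,fx=3,fy=3)[:,:,::-1])
w=cloud(t).reshape(-1,3);w=w[~np.isnan(w[:,0])]
print("slat near edge",edgefit(w,1,.018,.032,-.005,.17,-1,(.52,.59)))
k=w[(w[:,2]>.04)&(w[:,2]<.056)&(w[:,0]>.535)&(w[:,0]<.6)&(w[:,1]<.03)&(w[:,1]>-.1)]
print("plate y",len(k),np.percentile(k[:,1],[1,99]),k[:,0].min())
k=w[(w[:,2]>.04)&(w[:,2]<.075)&(w[:,0]>.535)&(w[:,0]<.68)&(w[:,1]<.1)&(w[:,1]>-.1)];print("jaw y",len(k),np.percentile(k[:,1],[.5,99.5]))
E
python3 fin.py 16
```

```text
[ 0.50679367 -0.23321627  0.11715934] [ 0.35573179 -2.19594357  0.50230649]
slat near edge (array([0.00772202, 0.56598273]), 35, np.float64(0.0002054954954817673))
plate y 116 [-0.03931383 -0.02040408] 0.5590755367772675
jaw y 418 [-0.0595357  -0.01992806]
```

View pics/s16.png

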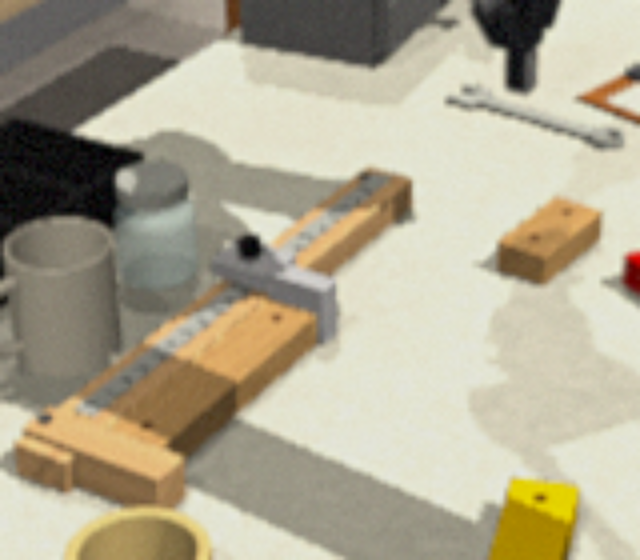

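View pics/t16.png

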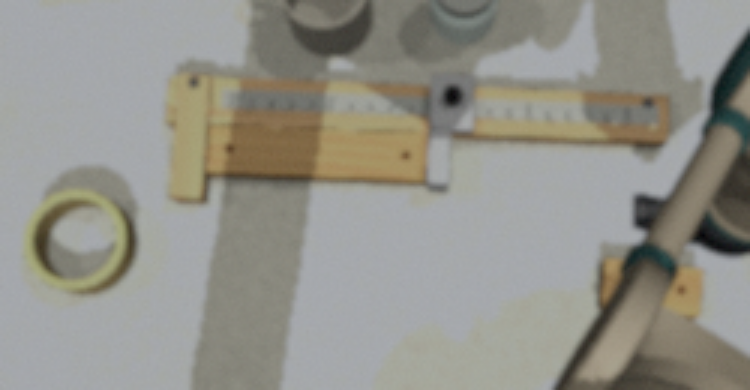

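```bash
python3 -c "
from rig import manip;print(manip.sign_off())"
```

```text
the job is handed in; nothing more can be done
None
```

The slat is flat against the fence, butted against the end stop, with the jaw snug on its other end, and I handed the job in at about 12 s.

I pushed the slat square onto the fence with both open fingers. Then I shut the fingers and pushed the jaw along, which carried the slat to the end stop until the force rose to about 12 N with no more travel.

**Last checks, from the top camera:**
- **Against the fence:** the slat's near edge is about 45.2 mm from the fence face, against a width of 45 mm. The two are parallel within about 0.001 rad.
- **Between stop and jaw:** the distance is about 200.5 mm for a 200 mm slat, so the jaw is at about 0.169–0.170 m travel. That comes from the images, as there was no direct reading of the joint.
- **Other things:** the bystanders look unmoved in the last pictures. I didn't re-measure them, and the arm partly hid the offcut from the top camera; the side view showed it in place.

**What went wrong or disagreed:**
- **Reported height:** the reported tool height read about 37–40 mm lower than the camera showed. Because of that, my first pass went over the slat without touching it. After that I set heights from the camera.
- **Refused move:** one move call was refused because I left out the rotation, and nothing moved.

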